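# Third hand: press a retaining lip onto a cellar shelf board

### The arm

A 6-joint arm with a two-finger parallel gripper is mounted at the origin on the work surface. World frame = base frame: x ahead of the robot, y to its left, z up, the work surface at z = 0. Lengths are in m, angles in rad, forces in N, time in s.
With the tool pointing down it reaches from about 0.3 to 0.775 m from the base axis. Payload 14.6 kg.
Tool frame: the origin (TCP) lies at the very end of the fingers, on their centre line; the grasp point (between the pads) lies 19 mm behind it; y points along the fingers, z is the direction in which the jaws open and shut, and the axes are right-handed (so a half turn about y gives the same grasp; the last joint's range is limited). The gripper opens to 94 mm and grips with 3 to 60 N. Pads are 16 mm wide; open, the fingers measure 119 mm over their backs; the gripper's body (75 mm by 177 mm) begins 78 mm behind the grasp point.
Start: joints at [1.246, 0.3, 1.521, -0, 1.321, -0.067], TCP at [0.14, 0.532, 0.205] pointing down, gripper open.
Joint ranges: [-3.03, 3.03], [-0.79, 2.21], [0.23, 2.52], [-1.04, 4.18], [0, 3.07], [-2.55, 2.55]. Speed limits (rad/s): [2.22, 2.22, 2.57, 3.14, 3.14, 3.14].

### API

Orientations are given as [roll, pitch, yaw] about the fixed x, y, z axes, in that order (R = Rz(yaw) Ry(pitch) Rx(roll)).
In Python, from station import get_obs, camera, job gives the robot as it stands.
- The arm moves only by the tool step_arm, never from a script. Its argument "targets" is a list of rows, each a list of 6 numbers: the shift along the tool's x, y, z in mm, then the turn, a rotation vector about the tool's x, y, z in degrees. In form: [[dx, dy, dz, rx, ry, rz], ...]. A call has 1 to 12 rows; each row shifts and turns the commanded pose from where the row before left it, along the tool's axes as they then stand; what a row does not reach is not made up. A row lasts 1/8 s, in which the tool goes at most 62.5 mm and 10.7 degrees, less where a joint would pass 70% of its speed; a pose out of reach is approached as far as the arm can. A call is refused whole if a number of a shift passes 62.5 or a number of a turn 10.7, either way. A call with a gripper value outside its range is refused whole. "gripper" is the opening, from -1 (shut) to 1 (fully open), set as the call begins (left out, the last holds). The fingers move at their own pace and stop on an object; "squeeze" is the grip in N (left out, the last holds). Time passes only in rows, so rows that do not move let the fingers close. It gives the time, the measured TCP pose, the force and the opening at its end, in the units of the state.
- get_obs(): the state, without advancing time (a new reading comes with each control period).
- camera(name): name is "scene" or "side" or "wrist"; returns a dict with "pixels" (384x512x3 uint8, red, green, blue), "intrinsics" (3x3 intrinsics, pixels), "R" (3x3) and "t" (3): a world point X has camera coordinates R X + t; the wrist camera has in their place "tool_from_camera" (4x4, takes a point from camera to tool coordinates, whose origin is the TCP and whose axes are the tool frame's). Camera axes: x right, y down, z forward; pixel columns grow to the right and rows downward; lengths in m; the calibration is good to about 2 mm. The wrist camera is an equidistant fisheye: a pixel r from the principal point sees the ray r / f radians off the axis. A picture is of the moment at which its call begins: read the wrist's pose just before it. There is no depth.
- job.hand_in(): hands the job in, once; it reports no verdict.
The state is a dict: "time_s": time; "qpos": joint angles; "joint_vel": joint speeds; "tau": joint torques, N m; "ee_pos": TCP position; "eef_rot": TCP orientation; "force": force on the tool from outside, world axes, zero at the start; "moment": the same for the moment, N m; "grip_width": finger opening in m.
Only numpy, scipy, OpenCV 4.12 (cv2) and the standard library are available. Lean on these libraries where they do the work, as an engineer would, in place of code of your own. Each camera call takes 0.05 s, during which the arm holds its last target.

### The job

Fetch the green retaining lip and stand it on the bench along the front edge of the white shelf board, upright, flush against the edge and its ends even with the board's ends, then be my third hand: push the board back with the lip until the black pointer of the sprung jig stands in the middle of the green zone, and keep up that steady push for at least three seconds so I can drive the screws. Never run the board back onto its end stop, and leave everything else on the bench where it is. Finish while still holding the lip pressed there: do not let go.

Things in the scene. Friction and masses are not known exactly. Their poses are not given: they have to be found in the camera images.
- lip_center (a point): centre of the green wooden retaining lip: a loose, plain board (sizes in mm) 16 thick (its x), 200 long (its y), 75 tall (its z, up), about 0.16 kg, standing on its long narrow edge on the bench, 37.5 half-way up. Same from both sides and end for end. Starts left or right of the jig. Grip it across its thickness from above, in its upper half
- board_edge (a point): middle of the white shelf board's front edge, 16 mm above the bench; moves with the board. x points level into the board (push direction), y along the edge, z up. Board 200 wide (y), 130 deep (x), underside 6 and top 26 above the bench; the lip in place rises 49 above the board. In place the lip's centre is 8 in front of this point (its x = -8), y = 0, lip standing on the bench
- carriage (a joint): how far the shelf board is pushed back along x of board_edge, in m: 0 at rest, end stop at 0.025. A spring pushes back with 700 N/m from zero (0.015 is 10.5 N), friction about 0.2 N. The pointer tip enters the green zone at 0.010 and passes into the red at 0.020; middle 0.015
- jig: fixed sprung jig: flat rails under the shelf board and, behind it, a dark steel block 50 x 170 x 45 mm high; on its top the scale: white, green, red from the board backwards. A black pointer (top 52 up) runs from the board's rear over the scale. Origin on the bench below the middle of the board's front edge at rest; x is the push direction
- screw_tin: bystander: low round screw tin, brass with a steel lid, 62 mm across, 36 high, standing near the lip's start place (centre 120 to 125 from the lip's middle, on its far side); origin at the centre of its underside
- screwdriver: bystander: screwdriver with an orange handle lying on the bench near the robot; origin under its middle
- hammer: bystander: hammer lying at the left of the bench; origin under its middle
- paint_can: bystander: can with a blue band, 100 mm across, 120 high, at the left; origin at the centre of its underside
- jar: bystander: amber jar, 70 mm across, 100 high, at the right; origin at the centre of its underside
- offcut: bystander: brown wood offcut 90 x 140 x 20 mm lying flat at the right; origin at the centre of its underside

How it is judged:
By the outcome, as a careful person would: the job done as asked, in the order asked, and still so for the second after the job is handed in, while the arm keeps its last pose, push and grip.
It also fails if it takes over 51 s, if anything falls off the work surface, if the arm or the gripper's body presses on something with over 40 N, if the wrist force passes 120 N, or if a joint passes its speed limit or range.

## Working session

There is one attempt and no reset: what is moved stays moved. The work goes in short steps, Python scripts to look and compute and a tool call to move; the robot and the scene stay as the last step left them, time stands still between calls to the robot, and variables do not carry over. Pictures are saved under pics/ and viewed, and the job is handed in when it is done.

Besides the shell and the picture viewer there is one more tool, called after "Call:" in YAML: its name, and indented under it one key for each argument. step_arm: Moves the arm, as the interface text tells. Its arguments: {"type":"object","properties":{"targets":{"type":"array","items":{"type":"array","items":{"type":"number"}}},"gripper":{"type":"number"},"squeeze":{"type":"number"}},"required":["targets"]}

```bash
ls; mkdir -p pics; python3 - <<'E'
from station import get_obs, camera
import cv2
o=get_obs(); print(o)
for n in ["scene","side","wrist"]:
    c=camera(n); cv2.imwrite(f"pics/a_{n}.png",c["pixels"][:,:,::-1])
    print(n,{k:v for k,v in c.items() if k!="pixels"})
E
```

```text
pics
{'time_s': 0.0, 'qpos': array([ 1.24641707e+00,  3.00487522e-01,  1.52158521e+00, -1.64896458e-06,
        1.32068829e+00, -6.65618826e-02]), 'joint_vel': array([ 0.00053406, -0.00073565,  0.00068907,  0.00077175, -0.00017237,
        0.00102746]), 'tau': array([-4.66998936e-04, -5.31807017e+01, -3.52742851e+01,  7.09010242e-02,
        2.43107253e-02, -6.10261282e-05]), 'ee_pos': array([0.14013315, 0.53157739, 0.20487557]), 'eef_rot': array([-1.57196221e+00,  7.61176613e-05, -2.57817006e-01]), 'force': array([-0.11337613, -0.50531265, -0.93499136]), 'moment': array([ 0.0180483 , -0.03124122, -0.02009159]), 'grip_width': 0.09400619516001821}
scene {'intrinsics': array([[380.58986023,   0.        , 268.03466743],
       [  0.        , 380.58986023, 188.39775204],
       [  0.        ,   0.        ,   1.        ]]), 'R': array([[ 0.56325937,  0.82627847, -0.00166351],
       [ 0.62940155, -0.43035451, -0.64703067],
       [-0.53534341,  0.36339907, -0.76246216]]), 't': array([-0.26372028, -0.29262458,  1.65925458])}
side {'intrinsics': array([[463.74109171,   0.        , 251.68490
[... 151 characters left out ...]
.01798171],
       [-0.12038823, -0.75510137, -0.64445992],
       [ 0.12466207,  0.63254352, -0.76442663]]), 't': array([-0.48897459,  0.09073715,  1.49728964])}
wrist {'intrinsics': array([[297.31863964,   0.        , 257.65677914],
       [  0.        , 297.31863964, 191.35473943],
       [  0.        ,   0.        ,   1.        ]]), 'tool_from_camera': array([[ 5.21134859e-04,  9.71125774e-01,  2.38567517e-01,
        -6.97764777e-02],
       [ 5.55327685e-04, -2.38567794e-01,  9.71125687e-01,
        -1.79458497e-01],
       [ 9.99999710e-01, -3.73604301e-04, -6.63619022e-04,
        -3.24755405e-04],
       [ 0.00000000e+00,  0.00000000e+00,  0.00000000e+00,
         1.00000000e+00]])}
```

View pics/a_scene.png

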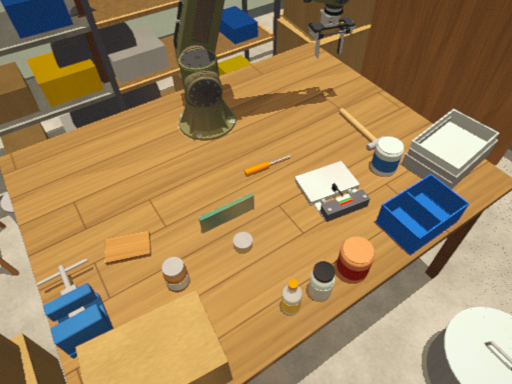

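View pics/a_side.png

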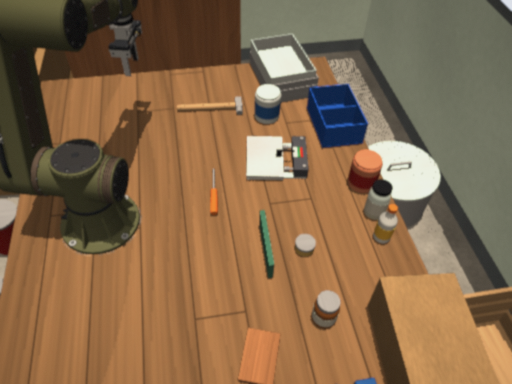

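View pics/a_wrist.png

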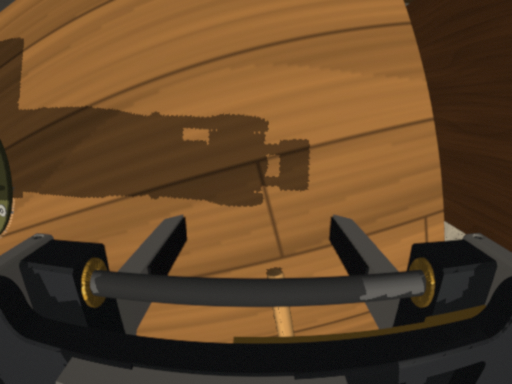

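The scene view shows the lip at about (227,212), the board at (327,183) and the tin at (243,242). The side view shows the lip at (266,242), the board at (265,158) and the tin at (305,244). I'll enlarge both areas to measure.

```bash
cat > h.py <<'E'
import numpy as np,cv2
from station import get_obs,camera
from scipy.spatial.transform import Rotation as Ro
def ray(c,u,v):
    K=c["intrinsics"];d=np.linalg.inv(K)@np.array([u,v,1.]);R=c["R"]
    return -R.T@c["t"],R.T@d
def plane(c,u,v,z):
    o,d=ray(c,u,v);return o+d*(z-o[2])/d[2]
def tri(a,pa,b,pb):
    o1,d1=ray(a,*pa);o2,d2=ray(b,*pb)
    s=np.linalg.lstsq(np.stack([d1,-d2],1),o2-o1,rcond=None)[0]
    p=o1+s[0]*d1;q=o2+s[1]*d2
    return (p+q)/2,np.linalg.norm(p-q)
def proj(c,X):
    x=c["R"]@np.asarray(X)+c["t"];p=c["intrinsics"]@x;return p[:2]/p[2]
def crop(c,u0,v0,w,h,s,fn):
    im=cv2.resize(c["pixels"][v0:v0+h,u0:u0+w,::-1],None,fx=s,fy=s,interpolation=cv2.INTER_NEAREST);cv2.imwrite(fn,im)
E
python3 - <<'E'
from h import *
s=camera("scene");d=camera("side")
np.save("s.npy",s,allow_pickle=True);np.save("d.npy",d,allow_pickle=True)
crop(s,190,185,75,55,8,"pics/b1.png")
crop(d,240,200,75,75,8,"pics/b2.png")
crop(s,285,150,95,75,8,"pics/b3.png")
crop(d,235,125,80,65,8,"pics/b4.png")
for n,c in(("s",s),("d",d)):
    im=c["pixels"].astype(int);r,g,b=im[...,0],im[...,1],im[...,2]
    hsv=cv2.cvtColor(c["pixels"],cv2.COLOR_RGB2HSV)
    m=((hsv[...,0]>55)&(hsv[...,0]<90)&(hsv[...,1]>80)&(hsv[...,2]>40)).astype(np.uint8)
    k,l,st,ce=cv2.connectedComponentsWithStats(m)
    for i in range(1,k):
        if st[i,4]>100:
            print(n,st[i],ce[i]);cn=cv2.findContours((l==i).astype(np.uint8),0,2)[0][0]
            print(cv2.approxPolyDP(cn,2,True)[:,0].tolist())
E
```

```text
d [261 212  12  65 316] [266.29746835 243.93987342]
[[261, 212], [261, 227], [270, 276], [272, 261], [264, 216]]
```

View pics/b1.png

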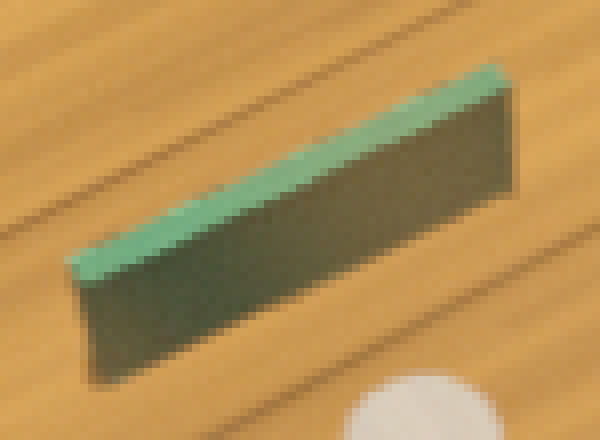

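View pics/b2.png

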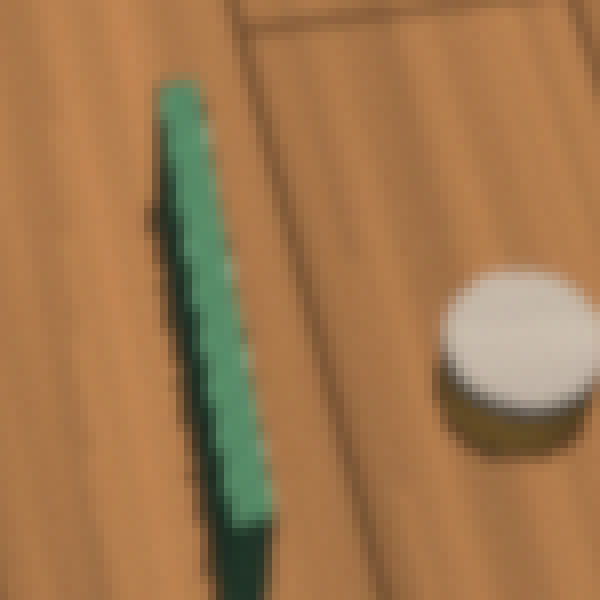

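View pics/b3.png

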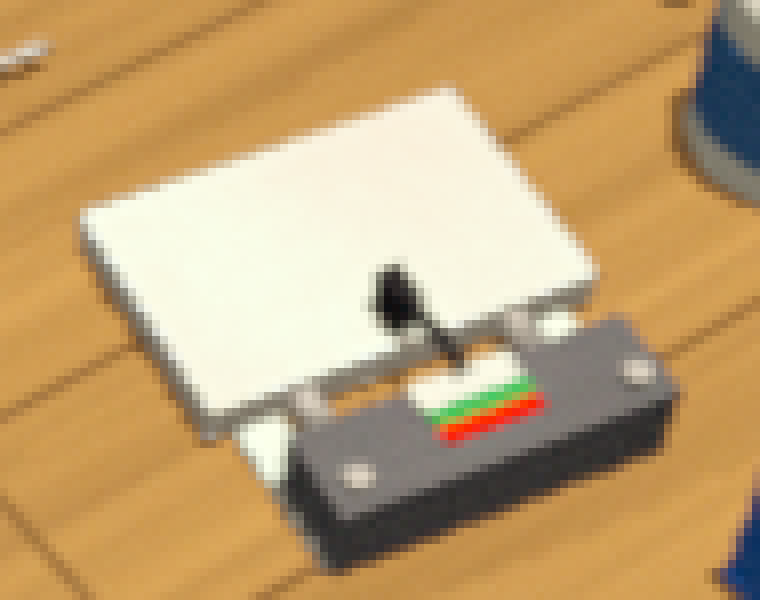

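View pics/b4.png

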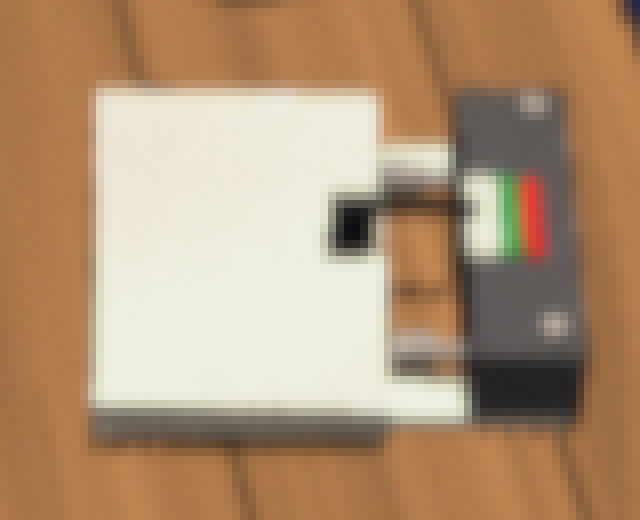

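```bash
python3 - <<'E'
from h import *
s=np.load("s.npy",allow_pickle=True).item();d=np.load("d.npy",allow_pickle=True).item()
def P(c,pts,u0,v0,z): return np.array([plane(c,x/8+u0-.5,y/8+v0-.5,z) for x,y in pts])
for n,c,q in(("s",s,([(68,262),(90,288),(512,86),(497,66)],190,185)),("d",d,([(160,82),(200,82),(272,520),(232,526)],240,200))):
    p=P(c,*q,.075);print("lip",n,p.round(4).tolist(),p.mean(0).round(4),[np.linalg.norm(p[i]-p[i-1]).round(4) for i in range(4)])
for n,c,q in(("s",s,([(84,212),(448,90),(597,270),(207,415)],285,150)),("d",d,([(92,410),(95,92),(380,92),(388,405)],235,125))):
    p=P(c,*q,.026);print("board",n,p.round(4).tolist(),[np.linalg.norm(p[i]-p[i-1]).round(4) for i in range(4)])
    f=(p[0]+p[1])/2;e=p[1]-p[0];e2=p[2]-p[3];print(" front mid",f.round(4),"angles deg",np.degrees(np.arctan2(-e[0],e[1])),np.degrees(np.arctan2(-e2[0],e2[1])),"ctr",p.mean(0).round(4))
print("tin",P(s,[(425,470)],190,185,.036),P(d,[(520,340)],240,200,.036))
E
```

```text
lip s [[0.4919, -0.2906, 0.075], [0.5084, -0.2893, 0.075], [0.516, -0.0922, 0.075], [0.5031, -0.0915, 0.075]] [ 0.5048 -0.1909  0.075 ] [np.float64(0.1995), np.float64(0.0166), np.float64(0.1973), np.float64(0.0129)]
lip d [[0.5043, -0.0892, 0.075], [0.5197, -0.0917, 0.075], [0.5073, -0.2903, 0.075], [0.4928, -0.2904, 0.075]] [ 0.506  -0.1904  0.075 ] [np.float64(0.2016), np.float64(0.0156), np.float64(0.199), np.float64(0.0145)]
board s [[0.4909, 0.106, 0.026], [0.5264, 0.2982, 0.026], [0.6518, 0.278, 0.026], [0.6176, 0.0783, 0.026]] [np.float64(0.1297), np.float64(0.1955), np.float64(0.1271), np.float64(0.2026)]
 front mid [0.5086 0.2021 0.026 ] angles deg -10.461925422840853 -9.717939449219795 ctr [0.5717 0.1901 0.026 ]
board d [[0.4941, 0.1029, 0.026], [0.5285, 0.301, 0.026], [0.6604, 0.2806, 0.026], [0.6214, 0.0858, 0.026]] [np.float64(0.1284), np.float64(0.201), np.float64(0.1335), np.float64(0.1987)]
 front mid [0.5113 0.202  0.026 ] angles deg -9.873938448681185 -11.34150116398079 ctr [0.5761 0.1926 0.026 ]
tin [[ 0.63519623 -0.21191571  0.036     ]] [[ 0.62407437 -0.20436104  0.036     ]]
```

```bash
cat >> h.py <<'E'
from scipy.linalg import expm,logm
def T(p,R):
    M=np.eye(4);M[:3,:3]=R;M[:3,3]=p;return M
def down(yawdeg): return Ro.from_euler('xyz',[-90,0,yawdeg],degrees=True).as_matrix()
def cur():
    o=get_obs();return T(o["ee_pos"],Ro.from_euler('xyz',o["eef_rot"]).as_matrix()),o
def row(M): return np.r_[M[:3,3]*1000,np.degrees(Ro.from_matrix(M[:3,:3]).as_rotvec())]
def rel(B,n=1):
    A,o=cur();L=logm(np.linalg.inv(A)@B).real
    return row(expm(L/n))
np.set_printoptions(suppress=True,precision=2)
E
python3 - <<'E'
from h import *
for n in (14,16,18):
    B=T([.5054,-.1907,.15],down(-93.4));r=rel(B,n);print(n,r)
A,_=cur();M=T(r[:3]/1000,Ro.from_rotvec(np.radians(r[3:])).as_matrix())
for i in range(18):
    A=A@M;print(A[:3,3].round(3),end=' ')
E
```

```text
14 [ 61.25   3.95 -12.91   0.     5.62   0.  ]
16 [ 53.66   3.45 -10.97   0.     4.91   0.  ]
18 [47.75  3.07 -9.52  0.    4.37  0.  ]
[0.18 0.51 0.2 ] [0.23 0.49 0.2 ] [0.27 0.46 0.2 ] [0.3  0.43 0.19] [0.34 0.39 0.19] [0.37 0.36 0.19] [0.4  0.32 0.18] [0.43 0.28 0.18] [0.45 0.24 0.18] [0.47 0.19 0.17] [0.49 0.15 0.17] [0.5  0.1  0.17] [0.51 0.05 0.17] [0.52 0.   0.16] [ 0.52 -0.05  0.16] [ 0.52 -0.09  0.16] [ 0.51 -0.14  0.15] [ 0.51 -0.19  0.15]
```

Call:
step_arm:
  targets:
    - [47.7,3,-9.5,0,4.37,0]
    - [47.7,3,-9.5,0,4.37,0]
    - [47.7,3,-9.5,0,4.37,0]
    - [47.7,3,-9.5,0,4.37,0]
    - [47.7,3,-9.5,0,4.37,0]
    - [47.7,3,-9.5,0,4.37,0]
    - [47.7,3,-9.5,0,4.37,0]
    - [47.7,3,-9.5,0,4.37,0]
    - [47.7,3,-9.5,0,4.37,0]

```text
time_s: 1.38
ee_pos: [0.4523, 0.2348, 0.1783]
eef_rot: [-1.571, 0.0, -0.947]
force: [-0.0, 0.9, -0.1]
grip_width: 0.0943
```

Call:
step_arm:
  targets:
    - [47.7,3,-9.5,0,4.37,0]
    - [47.7,3,-9.5,0,4.37,0]
    - [47.7,3,-9.5,0,4.37,0]
    - [47.7,3,-9.5,0,4.37,0]
    - [47.7,3,-9.5,0,4.37,0]
    - [47.7,3,-9.5,0,4.37,0]
    - [47.7,3,-9.5,0,4.37,0]
    - [47.7,3,-9.5,0,4.37,0]
    - [47.7,3,-9.5,0,4.37,0]
    - [0,0,0,0,0,0]
    - [0,0,0,0,0,0]

```text
time_s: 2.75
ee_pos: [0.505, -0.1893, 0.1514]
eef_rot: [-1.571, 0.0, -1.63]
force: [0.0, 1.3, -0.2]
grip_width: 0.0943
```

```bash
cat >> h.py <<'E'
def wcam(fn=None):
    A,o=cur();c=camera("wrist");c["A"]=A@c["tool_from_camera"]
    if fn: cv2.imwrite(fn,c["pixels"][:,:,::-1])
    return c,A,o
def wplane(c,u,v,z):
    K=c["intrinsics"];x=(u-K[0,2])/K[0,0];y=(v-K[1,2])/K[1,1];th=np.hypot(x,y)
    d=np.array([x*np.sinc(th/np.pi)*1.0,y*np.sinc(th/np.pi),np.cos(th)])
    d=c["A"][:3,:3]@d;o=c["A"][:3,3];return o+d*(z-o[2])/d[2]
E
python3 - <<'E'
from h import *
c,A,o=wcam("pics/w1.png");np.save("w1.npy",c,allow_pickle=True)
print(o["time_s"],o["ee_pos"],np.degrees(o["eef_rot"]),o["force"])
E
```

```text
2.75 [ 0.51 -0.19  0.15] [-90.01   0.02 -93.41] [ 0.01  1.3  -0.23]
```

View pics/w1.png

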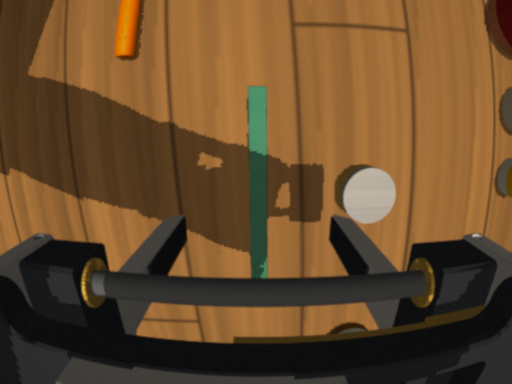

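The wrist view shows the lip vertical at column ~258 (248–267), its +y end at row 86, centred between the fingers, with the tin at (369,195). I'll check this against the scene and side estimate.

```bash
python3 - <<'E'
from h import *
c=np.load("w1.npy",allow_pickle=True).item()
hsv=cv2.cvtColor(c["pixels"],cv2.COLOR_RGB2HSV)
m=((hsv[...,0]>60)&(hsv[...,0]<90)&(hsv[...,1]>80)).astype(np.uint8)
for v in (90,110,130,150,180,210,240,260):
    u=np.where(m[v,200:320])[0]+200
    if len(u):
        a=wplane(c,u[0]-.5,v,.075);b=wplane(c,u[-1]+.5,v,.075);print(v,u[0],u[-1],a,b,(a+b)/2*1000,np.linalg.norm(a-b))
print(wplane(c,257,85.5,.075)*1000,wplane(c,369,195,.036)*1000)
vs=np.where(m[:,257])[0];print(vs.min())
E
```

```text
90 249 265 [ 0.5  -0.09  0.08] [ 0.52 -0.1   0.08] [509.09 -95.09  75.  ] 0.014423541831028855
110 249 265 [ 0.5  -0.11  0.08] [ 0.52 -0.11  0.08] [ 508.05 -112.36   75.  ] 0.014458958194785753
130 249 265 [ 0.5  -0.13  0.08] [ 0.51 -0.13  0.08] [ 507.02 -129.55   75.  ] 0.01453805402256429
150 249 265 [ 0.5  -0.15  0.08] [ 0.51 -0.15  0.08] [ 505.97 -146.82   75.  ] 0.014661697968853787
180 250 265 [ 0.5  -0.17  0.08] [ 0.51 -0.17  0.08] [ 504.82 -173.26   75.  ] 0.014056016724842342
210 251 266 [ 0.5  -0.2   0.08] [ 0.51 -0.2   0.08] [ 504.06 -200.84   75.  ] 0.014422193419870584
240 251 265 [ 0.49 -0.23  0.08] [ 0.51 -0.23  0.08] [ 501.85 -230.14   75.  ] 0.01398114888702321
260 252 266 [ 0.49 -0.25  0.08] [ 0.51 -0.25  0.08] [ 501.56 -251.16   75.  ] 0.014365438412891871
[509.33 -91.21  75.  ] [ 623.03 -204.29   36.  ]
87
```

Call:
step_arm:
  targets:
    - [0.5,30,0,0,0,0]
    - [0.5,30,0,0,-0.4,0]
    - [0,30,0,0,0,0]
    - [0,18,0,0,0,0]
    - [0,9,0,0,0,0]
    - [0,0,0,0,0,0]

```text
time_s: 3.55
ee_pos: [0.5052, -0.1905, 0.0346]
eef_rot: [-1.571, 0.0, -1.623]
force: [0.0, -0.2, -0.1]
grip_width: 0.0942
```

Call:
step_arm:
  targets:
    - [0,0,0,0,0,0]
    - [0,0,0,0,0,0]
    - [0,0,0,0,0,0]
    - [0,0,0,0,0,0]
    - [0,0,0,0,0,0]
    - [0,0,0,0,0,0]
    - [0,0,0,0,0,0]
    - [0,0,0,0,0,0]
  gripper: -1
  squeeze: 45

```text
time_s: 4.55
ee_pos: [0.5049, -0.1907, 0.0344]
eef_rot: [-1.571, 0.0, -1.624]
force: [-0.5, 0.3, -0.3]
grip_width: 0.0173
```

Call:
step_arm:
  targets:
    - [0,-15,0,0,0,0]
    - [0,-30,0,0,0,0]
    - [0,-15,0,0,0,0]
    - [0,0,0,0,0,0]

```text
time_s: 5.05
ee_pos: [0.5054, -0.1909, 0.0955]
eef_rot: [-1.569, -0.001, -1.624]
force: [0.3, -0.8, -0.2]
grip_width: 0.0161
```

```bash
python3 - <<'E'
from h import *
c,A,o=wcam("pics/w2.png");np.save("w2.npy",c,allow_pickle=True)
print(o["time_s"],o["ee_pos"],np.degrees(o["eef_rot"]),o["force"],o["grip_width"])
B=T([.4756,.2083,.094],down(-100.3))
for n in(9,10,12):print(rel(B,n))
E
```

```text
5.05 [ 0.51 -0.19  0.1 ] [-89.89  -0.05 -93.03] [ 0.29 -0.79 -0.23] 0.016126153614108726
[-43.74   0.04  -8.08  -0.     0.81   0.  ]
[-39.36   0.04  -7.3   -0.     0.73   0.  ]
[-32.8    0.03  -6.12  -0.     0.61   0.  ]
```

View pics/w2.png

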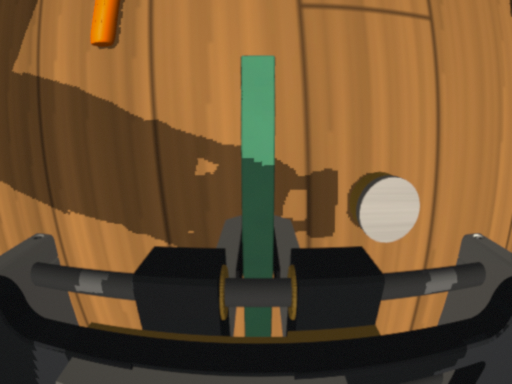

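The lip is held straight at column 258, with its far end at row ~56. I'll work out the end offset and move to the jig.

```bash
python3 - <<'E'
from h import *
c=np.load("w2.npy",allow_pickle=True).item()
A=c["A"]@np.linalg.inv(c["tool_from_camera"])
for v in(55,55.5,56): print((np.linalg.inv(A)@np.r_[wplane(c,258,v,.136),1])[:3]*1000)
for u in(241,275):print((np.linalg.inv(A)@np.r_[wplane(c,u,120,.136),1])[:3]*1000)
E
```

```text
[-99.35 -40.55  -0.85]
[-99.1  -40.55  -0.85]
[-98.86 -40.55  -0.85]
[-68.53 -40.54  -8.74]
[-68.53 -40.51   7.01]
```

Call:
step_arm:
  targets:
    - [-15,0,-3,0,0.5,0]
    - [-30,0,-6,0,0.7,0]
    - [-39.5,0,-7.5,0,0.7,0]
    - [-39.5,0,-7.5,0,0.7,0]
    - [-39.5,0,-7.5,0,0.7,0]
    - [-39.5,0,-7.5,0,0.7,0]
    - [-39.5,0,-7.5,0,0.7,0]
    - [-39.5,0,-7.5,0,0.7,0]
    - [-39.5,0,-7.5,0,0.7,0]
    - [-39.5,0,-7,0,0.7,0]
    - [-30,0,-5,0,0.7,0]
    - [-10,0,-3,0,0,0]

```text
time_s: 6.6
ee_pos: [0.4742, 0.2177, 0.0936]
eef_rot: [-1.572, -0.001, -1.753]
force: [-0.5, -0.0, -1.6]
grip_width: 0.016
```

Call:
step_arm:
  targets:
    - [0,0,0,0,0,0]
    - [0,0,0,0,0,0]

```text
time_s: 6.85
ee_pos: [0.4752, 0.2153, 0.0942]
eef_rot: [-1.571, -0.0, -1.755]
force: [1.3, 1.0, -1.4]
grip_width: 0.0159
```

```bash
python3 - <<'E'
from h import *
c,A,o=wcam("pics/w3.png");np.save("w3.npy",c,allow_pickle=True)
print(o["time_s"],o["ee_pos"]*1000,np.degrees(o["eef_rot"]),o["force"],o["grip_width"])
s=camera("scene");d=camera("side")
crop(s,260,120,125,100,6,"pics/s3.png");crop(d,200,100,115,95,6,"pics/d3.png")
E
```

```text
6.85 [475.22 215.34  94.24] [ -90.02   -0.02 -100.57] [ 1.26  1.04 -1.36] 0.015908463551029345
```

View pics/w3.png

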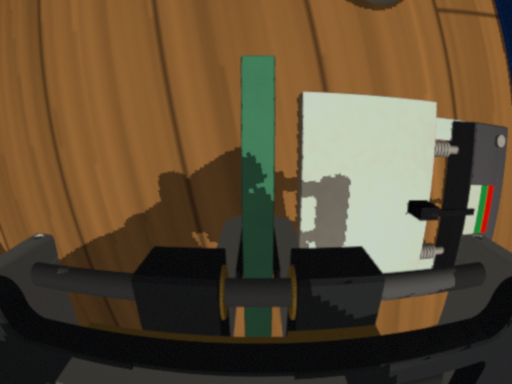

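View pics/s3.png

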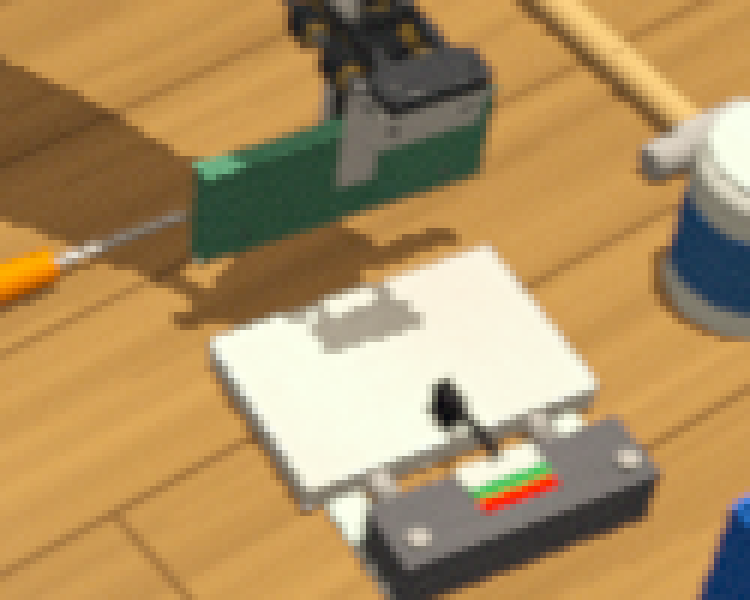

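View pics/d3.png

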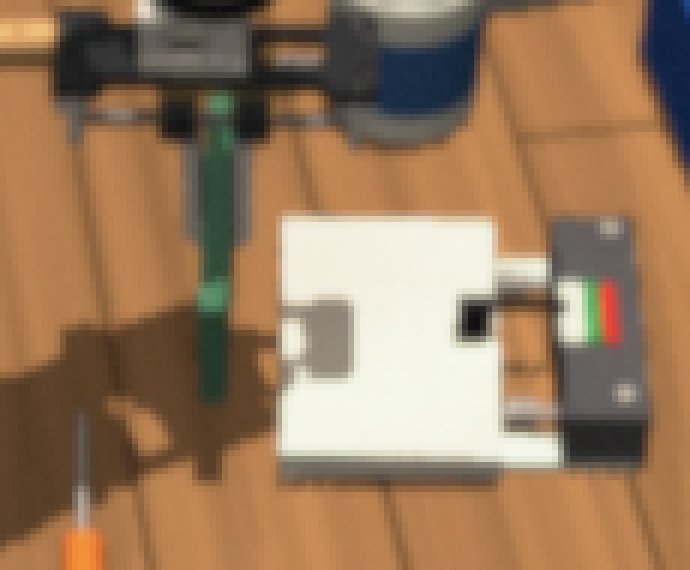

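The wrist view shows the board's front edge at column ~301, its left front corner near (302,92) and its right side near row 271, columns 385–437. I'll measure the edges with line fits.

```bash
cat > brd.py <<'E'
from h import *
def meas(c):
    A=c["A"]@np.linalg.inv(c["tool_from_camera"]);Ai=np.linalg.inv(A)
    g=cv2.GaussianBlur(cv2.cvtColor(c["pixels"],cv2.COLOR_RGB2GRAY),(3,3),0).astype(float)
    sat=cv2.cvtColor(c["pixels"],cv2.COLOR_RGB2HSV)[...,1].astype(float)
    S=cv2.GaussianBlur(sat,(3,3),0)
    def edge(arr,i0):  # crossing of saturation at mid level
        d=np.abs(np.diff(arr));k=d.argmax()
        w=d[max(0,k-2):k+3];return i0+max(0,k-2)+.5+(w*np.arange(len(w))).sum()/w.sum()
    out={}
    fr=[(edge(S[v,285:318],285),v) for v in range(100,160,4)]
    le=[(u,edge(S[80:112,u],80)) for u in range(312,425,8)]
    re=[(u,edge(S[255:290,u],255)) for u in range(392,430,5)]
    for n,p in(("front",fr),("left",le),("right",re)):
        X=np.array([wplane(c,u,v,.026) for u,v in p])*1000
        ctr=X.mean(0)
        vx,vy,_,_=cv2.fitLine(X[:,:2].astype(np.float32),cv2.DIST_HUBER,0,.01,.01)[:4].ravel()
        res=np.abs((X[:,:2]-ctr[:2])@[-vy,vx])
        out[n]=(ctr[:2],np.array([vx,vy]));print(n,ctr,np.degrees(np.arctan2(vy,vx)),"res",res.max(),p[0],p[-1])
    def X(a,b):
        (p,d),(q,e)=out[a],out[b];t=np.linalg.solve(np.stack([d,-e],1),q-p);return p+t[0]*d
    L=X("front","left");R=X("front","right");print("corners",L,R,"len",np.linalg.norm(L-R),"mid",(L+R)/2)
    for P in (L,R): print("in tool mm",(Ai@np.r_[P/1000,.026,1])[:3]*1000)
    return L,R
E
python3 - <<'E'
from brd import *
c=np.load("w3.npy",allow_pickle=True).item();meas(c)
E
```

```text
front [519.65 269.99  26.  ] 79.55537 res 0.17384396854329548 (np.float64(299.4087837837838), 100) (np.float64(298.8008453505719), 156)
left [586.19 289.92  26.  ] -10.247207 res 0.11520520367303216 (312, np.float64(90.93078245915736)) (424, np.float64(99.65088355233348))
right [616.11 110.53  26.  ] -9.213883 res 12.588330232418018 (392, np.float64(273.57883817427387)) (427, np.float64(257.63852813852816))
corners [525.35 300.92] [493.9  130.35] len 173.44502798432927 mid [509.63 215.64]
in tool mm [-93.34  68.19  33.61]
in tool mm [80.1  68.26 33.98]
```

Call:
step_arm:
  targets:
    - [3.2,15,0,0,-0.2,0]
    - [3,20,0,0,0,0]
    - [0,15,0,0,0,0]
    - [0,7,0,0,0,0]
    - [0,0,0,0,0,0]

```text
time_s: 7.62
ee_pos: [0.4741, 0.21, 0.0371]
eef_rot: [-1.571, -0.0, -1.751]
force: [-0.1, 0.5, -1.6]
grip_width: 0.0161
```

Call:
step_arm:
  targets:
    - [0,1,5,0,0,0]
    - [0,1,5,0,0,0]
    - [0,0.5,5,0,0,0]
    - [0,0.3,3,0,0,0]
    - [0,0,0,0,0,0]
    - [0,0,0,0,0,0]

```text
time_s: 8.38
ee_pos: [0.4921, 0.2069, 0.0348]
eef_rot: [-1.57, 0.0, -1.751]
force: [1.7, -1.1, 0.5]
grip_width: 0.0157
```

```bash
python3 - <<'E'
from h import *
c,A,o=wcam("pics/w4.png");np.save("w4.npy",c,allow_pickle=True)
print(o["time_s"],o["ee_pos"]*1000,np.degrees(o["eef_rot"]),o["force"],o["moment"],o["grip_width"])
s=camera("scene");d=camera("side")
crop(s,260,120,125,100,6,"pics/s4.png");crop(d,200,100,115,95,6,"pics/d4.png")
E
```

```text
8.375 [492.13 206.88  34.82] [ -89.97    0.01 -100.33] [ 1.73 -1.11  0.47] [-0.14 -0.17  0.  ] 0.015689742274910056
```

View pics/w4.png

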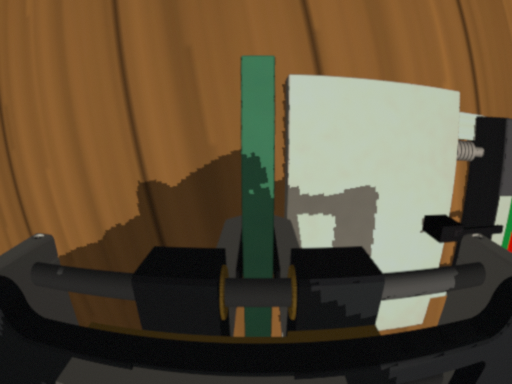

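View pics/s4.png

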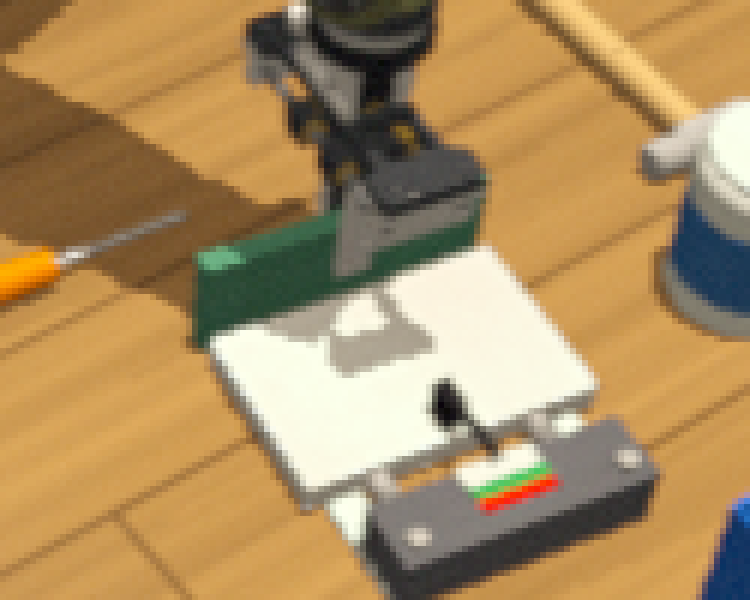

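View pics/d4.png

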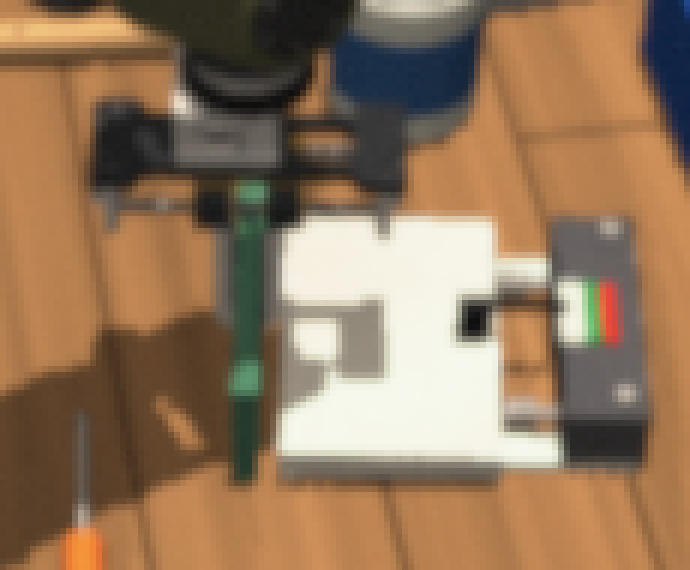

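The views show the lip parallel to the edge, with a gap of about 8 mm and the left board corner at (288,75). I'll check the end alignment.

```bash
python3 - <<'E'
from h import *
c=np.load("w4.npy",allow_pickle=True).item()
A=c["A"]@np.linalg.inv(c["tool_from_camera"]);Ai=np.linalg.inv(A)
crop(c,225,45,80,70,8,"pics/w4c.png")
for u,v,z in((288,75,.026),(287,110,.026),(287,140,.026),(258,56,.0754),(241,60,.0754),(275,60,.0754)):
    p=wplane(c,u,v,z);print(u,v,p*1000,(Ai@np.r_[p,1])[:3]*1000)
E
```

```text
288 75 [527.34 299.34  26.  ] [-97.28   8.85  18.06]
287 110 [522.72 277.34  26.  ] [-74.81   8.85  17.46]
287 140 [519.46 258.54  26.  ] [-55.72   8.84  17.62]
258 56 [509.01 304.14  75.4 ] [-98.73 -40.56  -0.81]
241 60 [500.94 303.7   75.4 ] [-96.84 -40.56  -8.67]
275 60 [516.39 300.88  75.4 ] [-96.84 -40.55   7.04]
```

View pics/w4c.png

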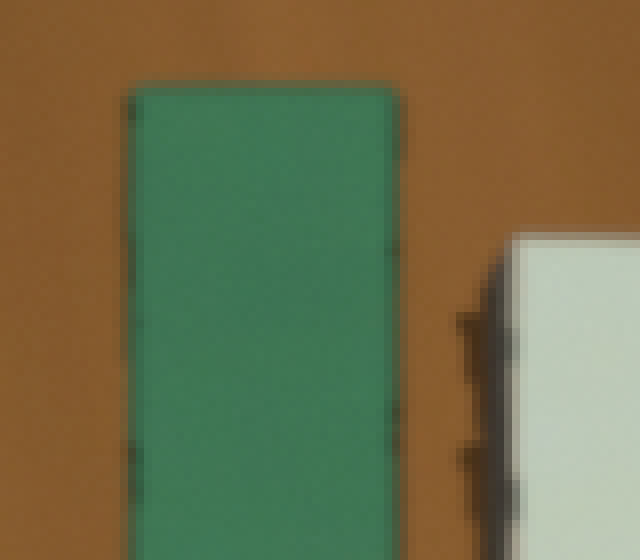

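Call:
step_arm:
  targets:
    - [1.1,0.5,0,0,0,0]
    - [0,0,0,0,0,0]
    - [0,0,0,0,0,0]

```text
time_s: 8.9
ee_pos: [0.4922, 0.2062, 0.0348]
eef_rot: [-1.57, 0.001, -1.751]
force: [0.1, 3.6, 6.2]
grip_width: 0.0159
```

Call:
step_arm:
  targets:
    - [0,0,2,0,0,0]
    - [0,0,2,0,0,0]
    - [0,0,2,0,0,0]
    - [0,0,1,0,0,0]
    - [0,0,0,0,0,0]
    - [0,0,0,0,0,0]

```text
time_s: 9.65
ee_pos: [0.4983, 0.2048, 0.0348]
eef_rot: [-1.571, 0.0, -1.751]
force: [-6.0, 1.1, 11.6]
grip_width: 0.0154
```

```bash
python3 - <<'E'
from h import *
c,A,o=wcam("pics/w5.png");np.save("w5.npy",c,allow_pickle=True)
print(o["time_s"],o["ee_pos"]*1000,np.degrees(o["eef_rot"]),o["force"],o["moment"],o["grip_width"], "e,p",o["ee_pos"]@[179.7,983.7,0],o["ee_pos"]@[983.7,-179.7,0])
crop(c,225,45,80,70,8,"pics/w5c.png")
s=camera("scene");d=camera("side")
crop(s,280,135,80,70,8,"pics/s5.png");crop(d,230,120,85,65,8,"pics/d5.png")
E
```

```text
9.65 [498.27 204.82  34.79] [ -90.04    0.02 -100.33] [-6.    1.05 11.62] [ 0.11  1.31 -0.05] 0.01542636406176495 e,p 291.0195884624662 453.3403900216264
```

View pics/w5c.png

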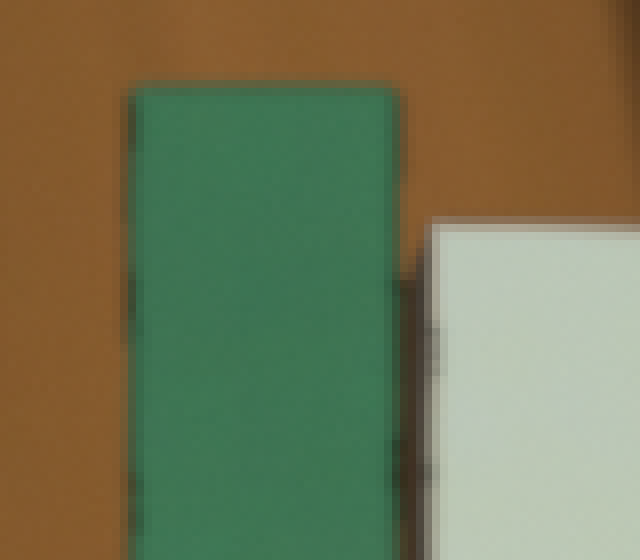

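View pics/s5.png

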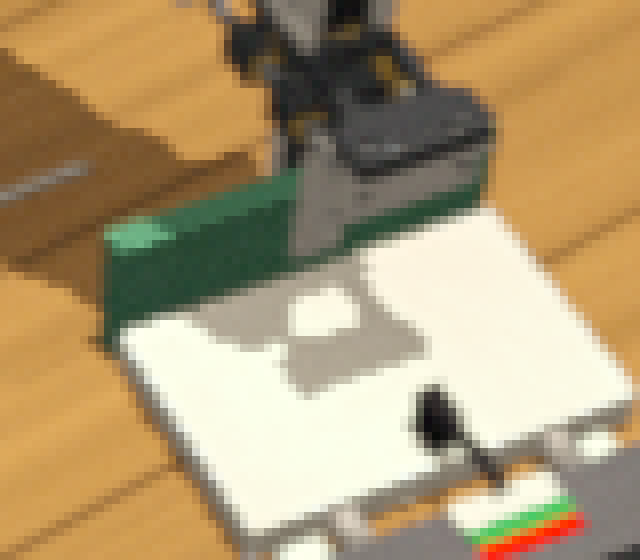

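View pics/d5.png

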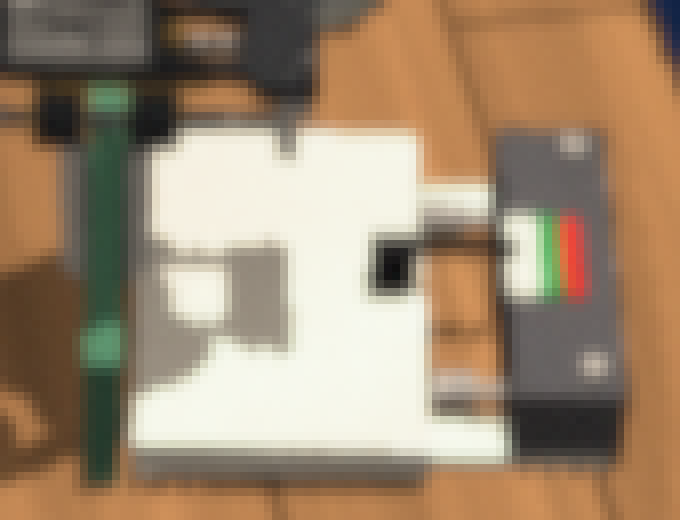

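Call:
step_arm:
  targets:
    - [0,-0.5,0,0,0,0]
    - [0,0,0,0,0,0]

```text
time_s: 10.05
ee_pos: [0.4984, 0.2047, 0.0348]
eef_rot: [-1.571, 0.0, -1.751]
force: [-3.4, 1.1, 6.1]
grip_width: 0.0156
```

Call:
step_arm:
  targets:
    - [0,0,1,0,0,0]
    - [0,0,0,0,0,0]

```text
time_s: 10.3
ee_pos: [0.4994, 0.2044, 0.0348]
eef_rot: [-1.571, -0.0, -1.751]
force: [-3.5, 1.3, 7.1]
grip_width: 0.0159
```

Call:
step_arm:
  targets:
    - [0,0,1,0,0,0]
    - [0,0,0,0,0,0]

```text
time_s: 10.55
ee_pos: [0.5004, 0.2042, 0.0348]
eef_rot: [-1.571, 0.0, -1.751]
force: [-3.2, 0.7, 6.5]
grip_width: 0.0158
```

Call:
step_arm:
  targets:
    - [0,0,1,0,0,0]
    - [0,0,0,0,0,0]

```text
time_s: 10.8
ee_pos: [0.5014, 0.204, 0.0348]
eef_rot: [-1.571, 0.0, -1.751]
force: [-3.0, 1.3, 6.8]
grip_width: 0.0155
```

Call:
step_arm:
  targets:
    - [0,0,1,0,0,0]
    - [0,0,0,0,0,0]

```text
time_s: 11.05
ee_pos: [0.5024, 0.2038, 0.0348]
eef_rot: [-1.571, -0.0, -1.751]
force: [-4.3, 0.6, 6.7]
grip_width: 0.0157
```

Call:
step_arm:
  targets:
    - [0,0,1,0,0,0]
    - [0,0,0,0,0,0]

```text
time_s: 11.3
ee_pos: [0.5033, 0.2037, 0.0348]
eef_rot: [-1.571, -0.0, -1.751]
force: [-3.4, 1.1, 6.0]
grip_width: 0.0157
```

```bash
python3 - <<'E'
from h import *
c,A,o=wcam("pics/w6.png");np.save("w6.npy",c,allow_pickle=True)
print(o["time_s"],o["ee_pos"]*1000,np.degrees(o["eef_rot"]),o["force"],o["moment"],o["grip_width"], "e,p",o["ee_pos"]@[179.7,983.7,0],o["ee_pos"]@[983.7,-179.7,0])
crop(c,225,45,80,70,8,"pics/w6c.png")
s=camera("scene");d=camera("side");np.save("s6.npy",s,allow_pickle=True);np.save("d6.npy",d,allow_pickle=True)
crop(s,280,135,80,70,8,"pics/s6.png");crop(d,230,120,85,65,8,"pics/d6.png")
E
```

```text
11.3 [503.34 203.68  34.82] [ -90.03   -0.   -100.33] [-3.43  1.08  6.  ] [ 0.11  0.78 -0.01] 0.015719475426640487 e,p 290.8062871048972 458.5324807214674
```

View pics/w6c.png

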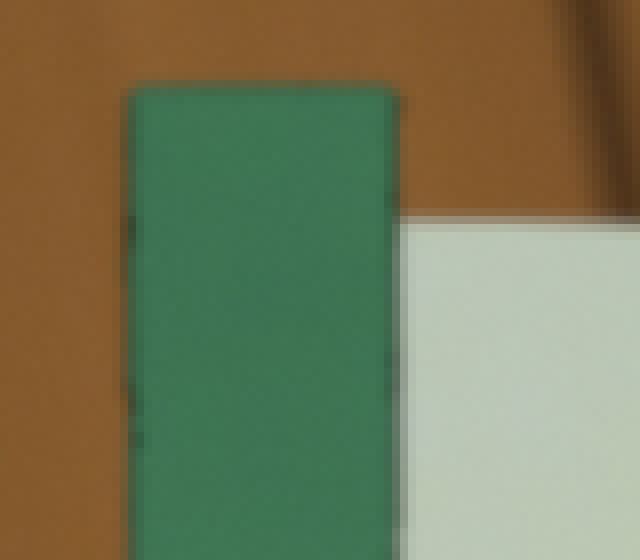

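View pics/s6.png

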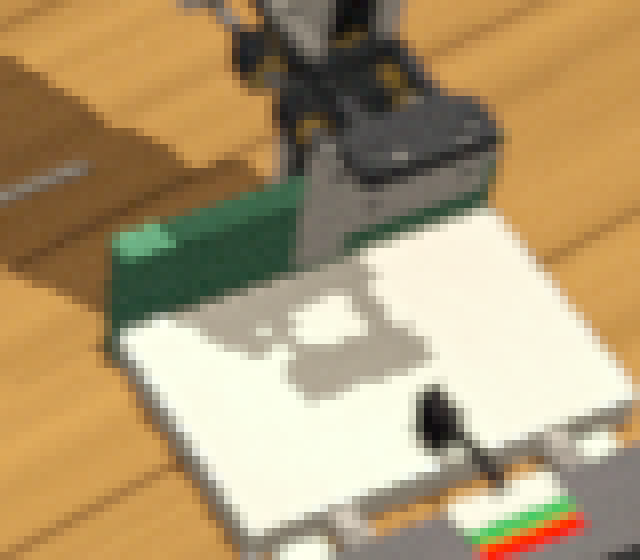

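View pics/d6.png

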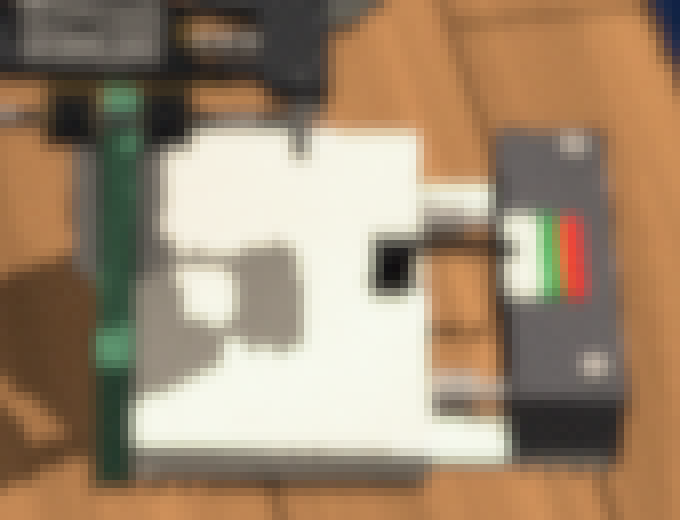

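Call:
step_arm:
  targets:
    - [0,0,1,0,0,0]
    - [0,0,0,0,0,0]

```text
time_s: 11.7
ee_pos: [0.5042, 0.2035, 0.0348]
eef_rot: [-1.572, -0.0, -1.751]
force: [-3.9, 0.5, 7.5]
grip_width: 0.0154
```

Call:
step_arm:
  targets:
    - [0,0,1,0,0,0]
    - [0,0,0,0,0,0]

```text
time_s: 11.95
ee_pos: [0.5051, 0.2033, 0.0348]
eef_rot: [-1.572, -0.0, -1.751]
force: [-5.4, 2.1, 7.5]
grip_width: 0.016
```

Call:
step_arm:
  targets:
    - [0,0,1,0,0,0]
    - [0,0,0,0,0,0]

```text
time_s: 12.2
ee_pos: [0.506, 0.2032, 0.0348]
eef_rot: [-1.572, -0.0, -1.751]
force: [-6.0, 1.8, 8.5]
grip_width: 0.0156
```

Call:
step_arm:
  targets:
    - [0,0,1,0,0,0]
    - [0,0,0,0,0,0]

```text
time_s: 12.45
ee_pos: [0.5068, 0.203, 0.0348]
eef_rot: [-1.572, -0.0, -1.751]
force: [-6.7, 0.4, 7.9]
grip_width: 0.0159
```

Call:
step_arm:
  targets:
    - [0,0,1,0,0,0]
    - [0,0,0,0,0,0]

```text
time_s: 12.7
ee_pos: [0.5077, 0.2028, 0.0348]
eef_rot: [-1.573, -0.0, -1.751]
force: [-7.3, 1.6, 9.5]
grip_width: 0.0159
```

Call:
step_arm:
  targets:
    - [0,0,1,0,0,0]
    - [0,0,0,0,0,0]

```text
time_s: 12.95
ee_pos: [0.5086, 0.2027, 0.0348]
eef_rot: [-1.573, -0.0, -1.751]
force: [-8.3, 1.4, 10.0]
grip_width: 0.0157
```

```bash
cat > look.py <<'E'
from h import *
import sys
t=sys.argv[1]
c,A,o=wcam(f"pics/w{t}.png");np.save(f"w{t}.npy",c,allow_pickle=True)
print(o["time_s"],o["ee_pos"]*1000,np.degrees(o["eef_rot"]),o["force"],o["moment"],o["grip_width"]*1000, "e,p",o["ee_pos"]@[179.7,983.7,0],o["ee_pos"]@[983.7,-179.7,0])
crop(c,225,45,80,70,8,f"pics/w{t}c.png")
s=camera("scene");d=camera("side");np.save(f"s{t}.npy",s,allow_pickle=True);np.save(f"d{t}.npy",d,allow_pickle=True)
crop(s,280,135,95,70,8,f"pics/s{t}.png");crop(d,230,120,85,65,8,f"pics/d{t}.png")
E
python3 look.py 7
```

```text
12.95 [508.62 202.68  34.83] [ -90.12   -0.02 -100.33] [-8.34  1.4  10.  ] [0.24 1.86 0.09] 15.723635477976169 e,p 290.77948510062646 463.90403755499636
```

View pics/d7.png

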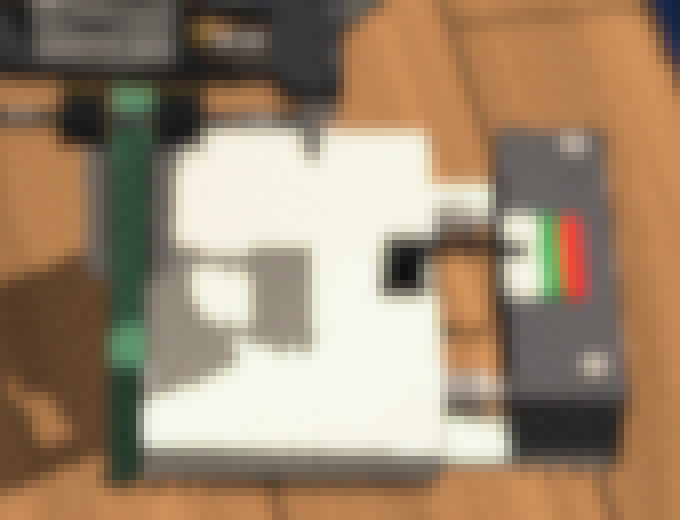

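View pics/w7.png

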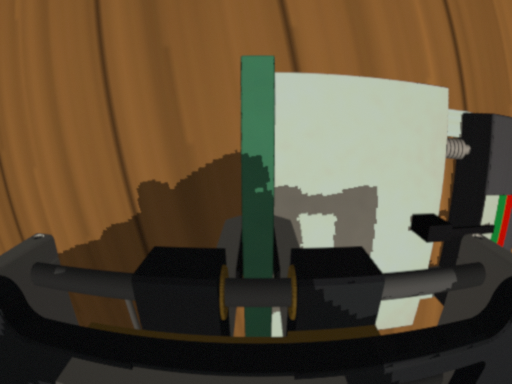

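The board has moved ~5 mm: its rear edge in the side crop went from column 420 to 430, and the lip is flush. I'll build an image-based carriage gauge from the black pointer block.

```bash
cat > gauge.py <<'E'
from h import *
import sys
pd=np.array([.9837,-.1797,0])
def block(c,box,z=.035):
    u0,v0,u1,v1=box
    g=cv2.cvtColor(c["pixels"],cv2.COLOR_RGB2GRAY)[v0:v1,u0:u1].astype(float)
    w=np.clip(110-g,0,None)
    m=(w>25).astype(np.uint8);k,l,st,ce=cv2.connectedComponentsWithStats(m)
    return m,w,k,l,st
def pos(c,side):
    g=cv2.cvtColor(c["pixels"],cv2.COLOR_RGB2GRAY).astype(float)
    # template of initial block, subpixel match along predicted push line
    c0=np.load("d.npy" if side else "s.npy",allow_pickle=True).item()
    g0=cv2.cvtColor(c0["pixels"],cv2.COLOR_RGB2GRAY).astype(np.float32)
    # initial block centre and size
    bc=(278.5,152.5) if side else (334,187)
    X0=plane(c0,*bc,.032)
    best=[]
    ks=np.arange(-2,26,.25)
    patch0=cv2.getRectSubPix(g0,(9,9),bc)
    for k in ks:
        p=proj(c0,X0+pd*k/1000);q=cv2.getRectSubPix(g.astype(np.float32),(9,9),(float(p[0]),float(p[1])))
        best.append(((q-patch0)**2).mean())
    b=np.array(best);i=b.argmin()
    if 0<i<len(b)-1:
        f=np.polyfit(ks[max(0,i-3):i+4],b[max(0,i-3):i+4],2);return -f[1]/2/f[0],b[i]
    return ks[i],b[i]
for t in sys.argv[1:]:
    print(t,"scene",pos(np.load(f"s{t}.npy",allow_pickle=True).item(),0),"side",pos(np.load(f"d{t}.npy",allow_pickle=True).item(),1))
E
python3 gauge.py "" 6 7
```

```text
scene (np.float64(0.014476797681570818), np.float32(0.0)) side (np.float64(1.3273944628462658e-05), np.float32(0.0))
6 scene (np.float64(0.3833434730563922), np.float32(60.35787)) side (np.float64(0.5767169889580736), np.float32(152.97838))
7 scene (np.float64(5.715032808591), np.float32(104.89474)) side (np.float64(6.071388969117334), np.float32(92.97251))
```

Call:
step_arm:
  targets:
    - [0,0,1,0,0,0]
    - [0,-0.1,1,0,0,0]
    - [0,0,1,0,0,0]
    - [0,-0.1,1,0,0,0]
    - [0,0,1,0,0,0]
    - [0,-0.1,1,0,0,0]
    - [0,0,1,0,0,0]
    - [0,0,0,0,0,0]
    - [0,0,0,0,0,0]

```text
time_s: 14.22
ee_pos: [0.5148, 0.2016, 0.0348]
eef_rot: [-1.574, -0.001, -1.751]
force: [-12.3, 3.2, 9.5]
grip_width: 0.0158
```

```bash
python3 look.py 8; python3 gauge.py 8
```

```text
14.225 [514.79 201.57  34.83] [ -90.21   -0.04 -100.32] [-12.26   3.19   9.47] [ 0.57  2.48 -0.01] 15.842000241542712 e,p 290.7919525574255 470.1779255717513
8 scene (np.float64(12.373890183536414), np.float32(196.02129)) side (np.float64(11.974073905814796), np.float32(208.02663))
```

View pics/d8.png

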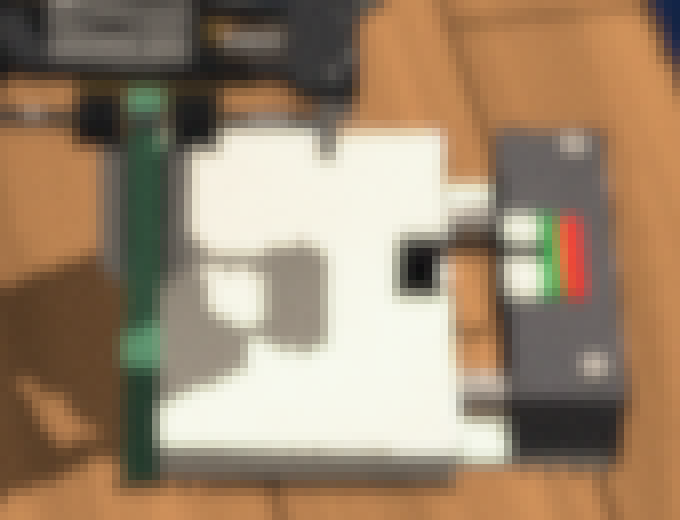

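View pics/s8.png

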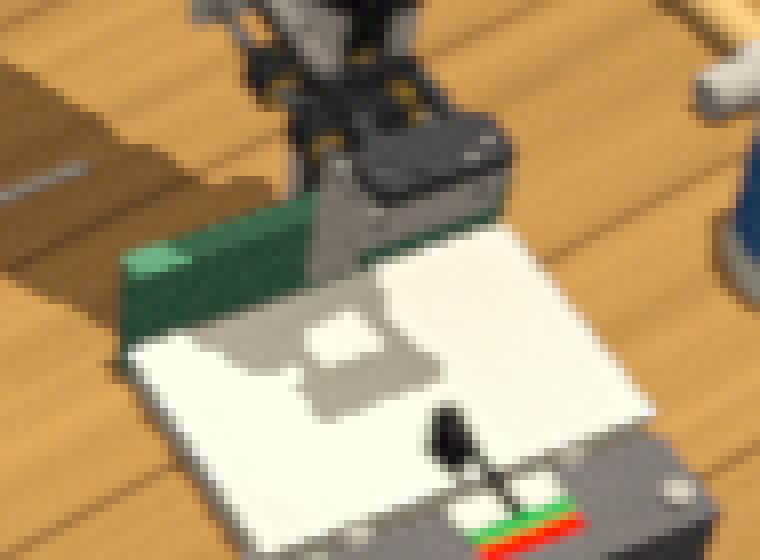

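View pics/w8.png

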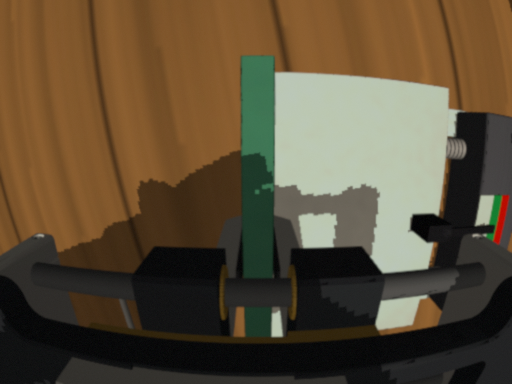

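```bash
python3 - <<'E'
from h import *
s=np.load("s8.npy",allow_pickle=True).item();d=np.load("d8.npy",allow_pickle=True).item()
a=cv2.resize(s["pixels"][190:210,325:360,::-1],(700,400),interpolation=0)
cv2.imwrite("pics/s8z.png",a)
b=cv2.resize(d["pixels"][142:160,280:310,::-1],(750,450),interpolation=0);cv2.imwrite("pics/d8z.png",b)
d0=np.load("d.npy",allow_pickle=True).item()
for v in range(147,158):print(v,d["pixels"][v,290:306].tolist() if v in(149,150,151) else "")
print([d0["pixels"][150,290:306].tolist()])
E
```

```text
147 
148 
149 [[80, 67, 57], [69, 63, 55], [116, 116, 104], [194, 194, 174], [225, 224, 203], [230, 230, 211], [220, 223, 197], [151, 192, 143], [96, 172, 97], [148, 150, 79], [225, 101, 62], [235, 71, 60], [193, 81, 78], [133, 95, 93], [107, 98, 97], [109, 100, 93]]
150 [[71, 54, 42], [59, 48, 41], [78, 76, 68], [133, 131, 118], [163, 162, 146], [173, 172, 154], [161, 166, 145], [113, 150, 109], [83, 162, 88], [142, 155, 81], [225, 107, 63], [236, 71, 58], [199, 79, 75], [140, 95, 93], [111, 99, 98], [110, 101, 96]]
151 [[108, 76, 51], [78, 57, 43], [70, 64, 56], [108, 106, 95], [130, 127, 114], [135, 132, 119], [126, 129, 112], [92, 128, 89], [74, 158, 85], [137, 161, 83], [225, 114, 66], [237, 73, 58], [206, 76, 72], [143, 92, 90], [113, 100, 98], [110, 101, 97]]
152 
153 
154 
155 
156 
157 
[[[82, 59, 42], [63, 48, 39], [73, 69, 62], [129, 128, 115], [185, 183, 165], [226, 225, 204], [225, 229, 205], [159, 198, 149], [92, 167, 96], [131, 144, 75], [210, 97, 57], [224, 64, 54], [184, 72, 69], [128, 87, 85], [100, 90, 89], [102, 93, 88]]]
```

View pics/s8z.png

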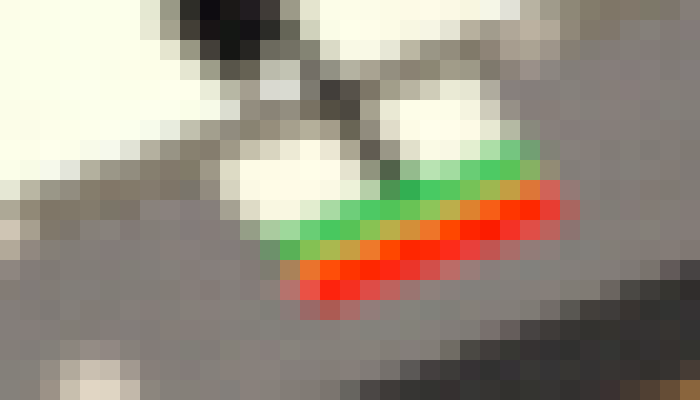

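View pics/d8z.png

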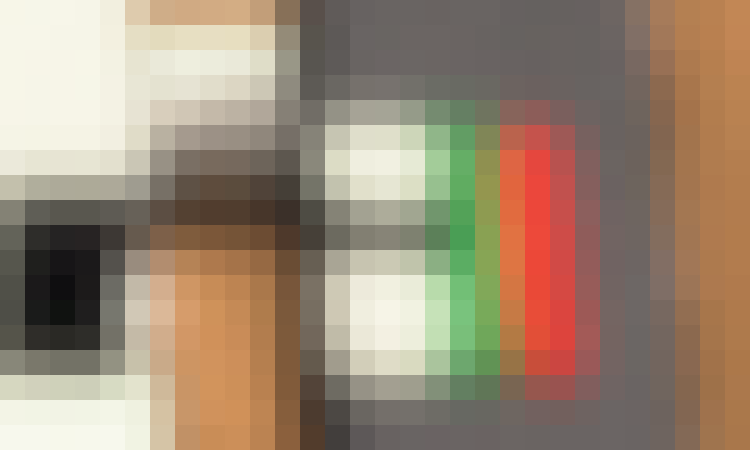

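```bash
cat > tip.py <<'E'
from h import *
import sys
pd=np.array([.9837,-.1797,0]); L=np.array([507.6,202.4])
def tip(t):
    d=np.load(f"d{t}.npy",allow_pickle=True).item();im=d["pixels"].astype(float)
    for c0 in range(147,158): pass
    base=(im[148,290:306]*0+im[154,290:306]*.5+im[155,290:306]*.5)
    r=[(im[150,290:306].sum(1)/base.sum(1)),(im[151,290:306].sum(1)/base.sum(1))]
    print(t);print("cols",np.arange(290,306));print(np.array(r))
    g=im[155,290:306];print("r/g",g[:,0]/g[:,1])
for t in sys.argv[1:]:tip(t)
E
python3 tip.py "" 8
python3 - <<'E'
from h import *
d=np.load("d8.npy",allow_pickle=True).item()
# nominal scale positions, origin (508.5,202.2); try pointer lateral 0
for n,off in(("wrist",(507.4,202.55)),("scene",(508.6,202.1)),("side",(511.3,202.0))):
    o=np.array([*off,0])/1000;p=np.array([.9837,-.1797,0])
    # jig block front? print x (jig) of colour boundaries at z .045
    for u,v in((292.3,152.5),(297,152.5),(299.5,152.5),(302.3,152.5)):
        X=plane(d,u,v,.0455);print(n,u,((X-o)@p)*1000,((X-o)@[.1797,.9837,0])*1000)
E
```

```text
cols [290 291 292 293 294 295 296 297 298 299 300 301 302 303 304 305]
[[0.52 0.61 0.7  0.71 0.82 0.96 0.99 0.91 0.88 1.02 1.04 1.02 1.01 0.97
  0.97 1.  ]
 [0.61 0.64 0.6  0.64 0.79 0.96 0.99 0.93 0.9  1.04 1.07 1.   1.   0.97
  0.97 0.99]]
r/g [1.41 1.39 1.08 1.02 1.01 1.01 1.   0.86 0.63 0.66 1.45 2.94 3.31 1.83
 1.17 1.07]
8
cols [290 291 292 293 294 295 296 297 298 299 300 301 302 303 304 305]
[[0.44 0.54 0.7  0.67 0.68 0.7  0.67 0.62 0.76 1.01 1.04 1.01 1.01 0.98
  0.98 0.99]
 [0.62 0.65 0.6  0.55 0.54 0.54 0.52 0.51 0.72 1.02 1.07 1.02 1.01 0.97
  0.99 0.99]]
r/g [1.42 1.39 1.11 1.03 1.01 1.01 1.   0.87 0.63 0.66 1.47 2.86 3.25 1.81
 1.16 1.05]
wrist 292.3 168.25480197498462 -2.0841706448032653
wrist 297 185.05993936429977 -1.6545105203072432
wrist 299.5 194.00238275836742 -1.4258773795610642
wrist 302.3 204.0208399338845 -1.1697335910536337
scene 292.3 166.99349697498454 -1.8571456448032764
scene 297 183.7986343642997 -1.427485520307254
scene 299.5 192.74107775836734 -1.198852379561075
scene 302.3 202.7595349338844 -0.9427085910536449
side 292.3 164.3195369749846 -2.243965644803273
side 297 181.12467436429975 -1.8143055203072476
side 299.5 190.06711775836743 -1.5856723795610754
side 302.3 200.0855749338845 -1.3295285910536452
```

```bash
python3 - <<'E'
from h import *
for t in "78":
    c=np.load(f"w{t}.npy",allow_pickle=True).item()
    cv2.imwrite(f"pics/w{t}z.png",cv2.resize(c["pixels"][180:255,432:512,::-1],None,fx=8,fy=8,interpolation=0))
E
```

```text
(no output)
```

View pics/w8z.png

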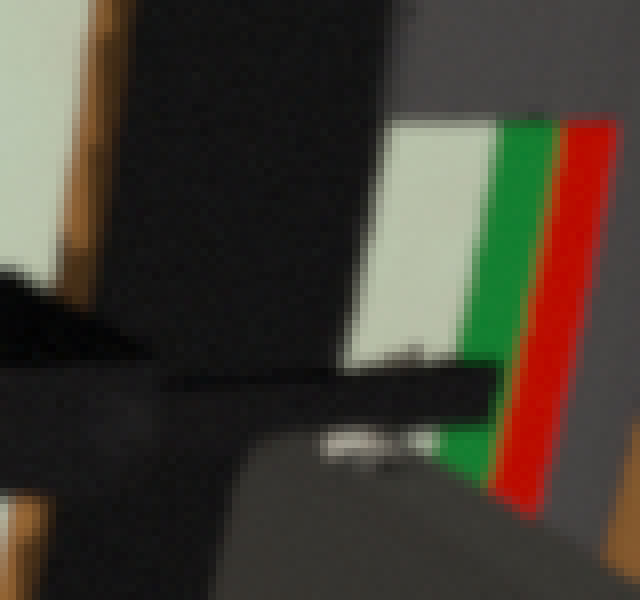

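View pics/w7z.png

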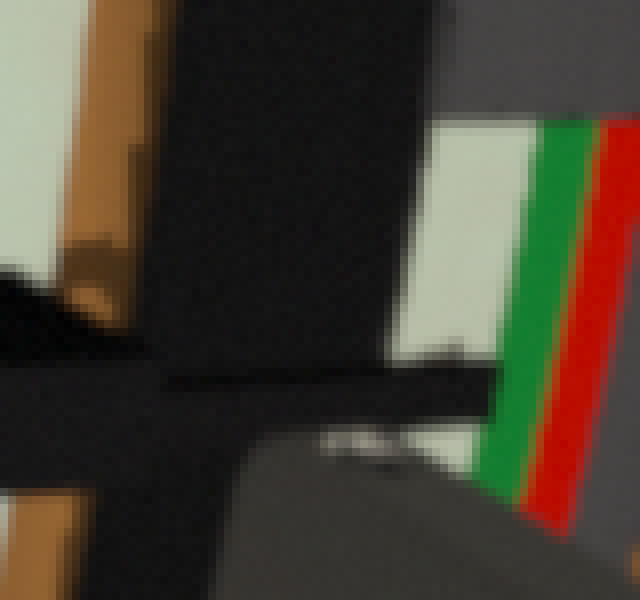

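```bash
cat > wt.py <<'E'
from h import *
def rep(t,pts):
    c=np.load(f"w{t}.npy",allow_pickle=True).item()
    for n,x,y,z in pts:
        X=wplane(c,432+x/8-.5,180+y/8-.5,z)*1000
        print(t,n,"p,e",X@[.9837,-.1797,0],X@[.1797,.9837,0])
if __name__=="__main__":
    rep(8,[("wg",498,130,.045),("wg",462,340,.045),("gr",560,130,.045),("gr",494,470,.045),("rend",618,130,.045),("tipT",500,368,.052),("tipB",493,422,.052),("tipT48",500,368,.048),("wstart",388,130,.045),("wstart",345,360,.045)])
    rep(7,[("wg",540,130,.045),("wg",505,340,.045),("gr",600,130,.045),("gr",536,440,.045),("tipT",496,368,.052),("tipB",490,415,.052),("tipT48",496,368,.048)])
E
python3 wt.py
```

```text
8 wg p,e 646.8045046612353 314.4383273090604
8 wg p,e 647.2899638775367 293.5736587909066
8 gr p,e 656.3036370606488 314.3778382912834
8 gr p,e 656.8449475509569 279.38346026133786
8 rend p,e 665.6821412830263 314.31657970620347
8 tipT p,e 646.4558520202571 293.19737559752275
8 tipB p,e 647.2230313359215 287.73019574006486
8 tipT48 p,e 650.8127299771451 291.56475917327396
8 wstart p,e 631.125888738135 314.53435960702376
8 wstart p,e 630.9642814917419 292.3798112766201
7 wg p,e 647.2310791216106 314.27824023421135
7 wg p,e 647.9639006549999 293.0898242032016
7 gr p,e 656.8010981186217 314.21108173903195
7 gr p,e 656.6148147716028 282.0016022979685
7 tipT p,e 639.8673974767236 293.07362847068447
7 tipB p,e 640.5391593299033 288.3179833166353
7 tipT48 p,e 644.2228059733969 291.4399213429138
```

```bash
python3 - <<'E'
from h import *
for t in "45678":
    c=np.load(f"w{t}.npy",allow_pickle=True).item();A=c["A"]@np.linalg.inv(c["tool_from_camera"]);Ai=np.linalg.inv(A)
    out=[]
    for v in (95,100,130,165,180,190):
        r=c["pixels"][v,425:475].astype(float);g=r[:,2]  # blue: board high, wood/dark low
        # first fall below mid
        for i in range(5,len(g)-1):
            if g[i]>=110>g[i+1]:
                u=425+i+(g[i]-110)/(g[i]-g[i+1]);break
        else: u=np.nan
        X=wplane(c,u,v,.026);out.append((Ai@np.r_[X,1])[2]*1000)
    p=A[:3,3]@[983.7,-179.7,0]
    print(t,"p",round(p,2),"rear tool z",np.array(out),"rear p",np.array(out)+p)
E
```

```text
4 p 446.93 rear tool z [148.09 148.1     nan 148.19 148.11 148.18] rear p [595.02 595.03    nan 595.12 595.05 595.12]
5 p 453.34 rear tool z [141.59 141.58 159.09 141.81 141.62 141.81] rear p [594.93 594.92 612.43 595.15 594.96 595.15]
6 p 458.53 rear tool z [136.53 136.58 154.77 136.76 136.86 136.85] rear p [595.07 595.11 613.3  595.29 595.39 595.39]
7 p 463.9 rear tool z [136.48 136.5  149.86 136.65 136.73 136.78] rear p [600.39 600.4  613.77 600.55 600.64 600.69]
8 p 470.18 rear tool z [136.6  136.6  144.16 136.53 136.65 136.64] rear p [606.77 606.77 614.34 606.71 606.83 606.82]
```

The board's rear edge in the wrist view gives a sharp gauge: rest 595.05, now 606.76, so the carriage is at ~11.7 mm. It needs another 3.3 mm.

Call:
step_arm:
  targets:
    - [0,0,1,0,0,0]
    - [0,-0.1,1,0,0,0]
    - [0,0,1,0,0,0]
    - [0,0,0.6,0,0,0]
    - [0,0,0,0,0,0]
    - [0,0,0,0,0,0]

```text
time_s: 15.12
ee_pos: [0.518, 0.201, 0.0348]
eef_rot: [-1.575, -0.001, -1.751]
force: [-13.6, 4.4, 11.4]
grip_width: 0.016
```

```bash
python3 look.py 9; cat > rear.py <<'E'
from h import *
import sys
for t in sys.argv[1:]:
    c=np.load(f"w{t}.npy",allow_pickle=True).item();A=c["A"]@np.linalg.inv(c["tool_from_camera"]);Ai=np.linalg.inv(A)
    out=[]
    for v in (95,100,165,180,190):
        g=c["pixels"][v,425:475,2].astype(float);u=np.nan
        for i in range(5,len(g)-1):
            if g[i]>=110>g[i+1]: u=425+i+(g[i]-110)/(g[i]-g[i+1]);break
        out.append((Ai@np.r_[wplane(c,u,v,.026),1])[2]*1000)
    p=A[:3,3]@[983.7,-179.7,0];print(t,p,np.array(out),"carriage",np.nanmedian(out)+p-595.05)
    cv2.imwrite(f"pics/w{t}z.png",cv2.resize(c["pixels"][180:255,432:512,::-1],None,fx=8,fy=8,interpolation=0))
E
python3 rear.py 9; python3 gauge.py 9; python3 tip.py 9
```

```text
15.125 [517.98 200.98  34.85] [ -90.26   -0.05 -100.32] [-13.63   4.38  11.43] [0.64 3.09 0.01] 16.020865114360912 e,p 290.7874636948238 473.4179317306042
9 473.4179317306042 [136.47 136.59 136.43 136.63 136.54] carriage 14.91286272711477
9 scene (np.float64(15.550238595954117), np.float32(120.504005)) side (np.float64(15.316160010909469), np.float32(210.099))
9
cols [290 291 292 293 294 295 296 297 298 299 300 301 302 303 304 305]
[[0.47 0.58 0.72 0.68 0.68 0.7  0.67 0.59 0.65 0.94 1.03 1.01 1.01 0.96
  0.99 1.  ]
 [0.63 0.64 0.6  0.55 0.54 0.54 0.52 0.47 0.58 0.95 1.06 1.02 1.01 0.98
  0.99 1.  ]]
r/g [1.44 1.39 1.09 1.03 1.01 1.01 1.   0.87 0.63 0.66 1.45 2.9  3.3  1.83
 1.17 1.05]
```

View pics/w9z.png

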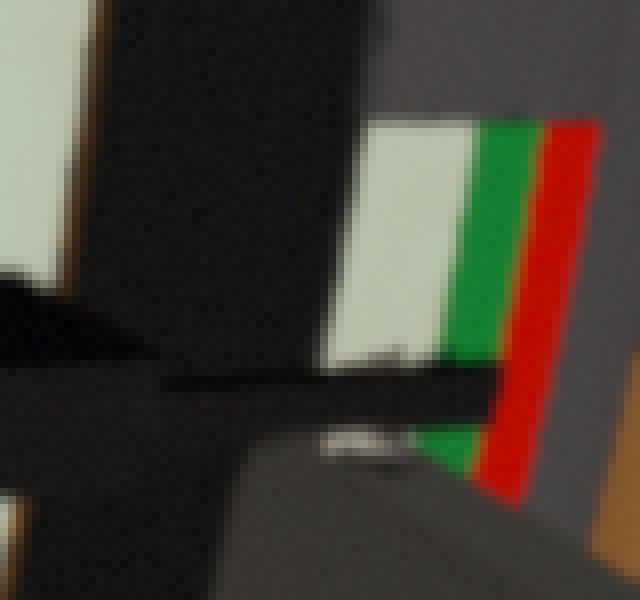

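View pics/s9.png

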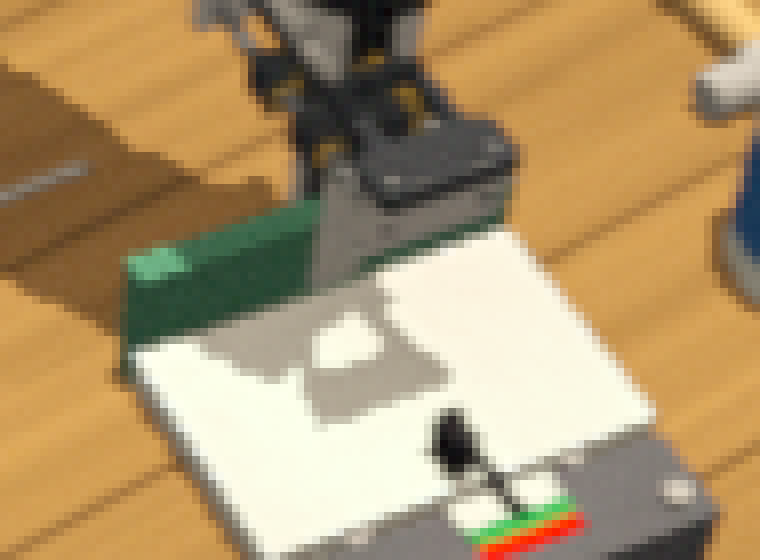

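View pics/w9c.png

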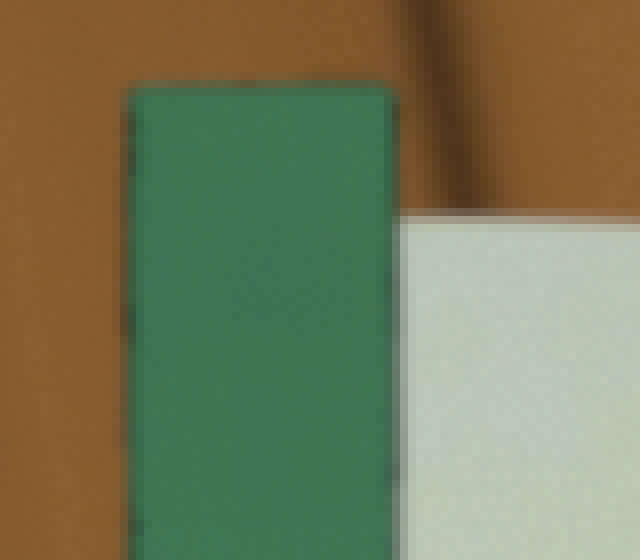

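View pics/d9.png

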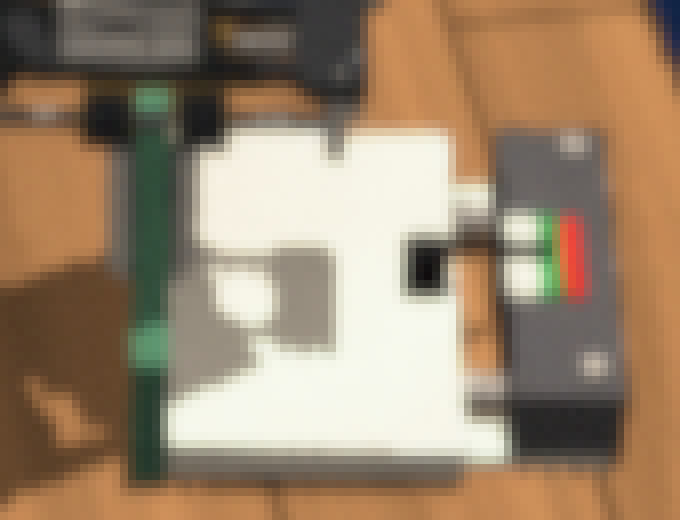

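```bash
python3 - <<'E'
from h import *
c=np.load("w9.npy",allow_pickle=True).item();A=c["A"]@np.linalg.inv(c["tool_from_camera"]);Ai=np.linalg.inv(A)
S=cv2.cvtColor(c["pixels"],cv2.COLOR_RGB2HSV)[...,1].astype(float)
def ed(a,i0):
    d=np.abs(np.diff(a));k=d.argmax();w=d[k-2:k+3];return i0+k-2+.5+(w*np.arange(5)).sum()/w.sum()
le=[(u,ed(S[60:95,u],60)) for u in range(285,430,12)]
print("board left end tool x",np.array([(Ai@np.r_[wplane(c,u,v,.026),1])[0]*1000 for u,v in le]))
H=c["pixels"][...,1].astype(float)-c["pixels"][...,0]
ll=[(u,ed(H[45:70,u],45)) for u in range(246,272,4)]
print("lip end",np.array([(Ai@np.r_[wplane(c,u,v,.0752),1])[0]*1000 for u,v in ll]))
# bystanders shift check
for n in "sd":
    a=np.load(n+".npy",allow_pickle=True).item()["pixels"].astype(int);b=np.load(n+"9.npy",allow_pickle=True).item()["pixels"].astype(int)
    cv2.imwrite(f"pics/diff_{n}.png",np.abs(a-b).max(2).clip(0,255).astype(np.uint8))
E
```

```text
board left end tool x [-99.77 -99.64 -99.56 -99.67 -99.66 -99.6  -99.7  -99.75 -99.78 -99.74
 -99.61 -99.64 -99.55]
lip end [-99.21 -99.2  -99.16 -99.22 -99.27 -99.32 -99.32]
```

View pics/diff_s.png

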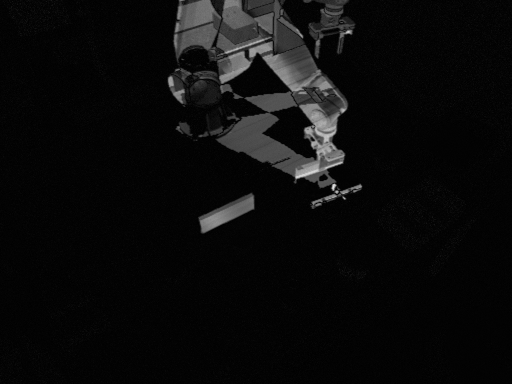

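The ends are even within 0.5 mm, the bystanders haven't moved and the carriage is at about 15 mm. I'll hold for over 3 s.

Call:
step_arm:
  targets:
    - [0,0,0,0,0,0]
    - [0,0,0,0,0,0]
    - [0,0,0,0,0,0]
    - [0,0,0,0,0,0]
    - [0,0,0,0,0,0]
    - [0,0,0,0,0,0]
    - [0,0,0,0,0,0]
    - [0,0,0,0,0,0]
    - [0,0,0,0,0,0]
    - [0,0,0,0,0,0]
    - [0,0,0,0,0,0]
    - [0,0,0,0,0,0]

```text
time_s: 16.77
ee_pos: [0.518, 0.201, 0.0348]
eef_rot: [-1.575, -0.001, -1.751]
force: [-15.4, 3.4, 11.4]
grip_width: 0.0158
```

Call:
step_arm:
  targets:
    - [0,0,0,0,0,0]
    - [0,0,0,0,0,0]
    - [0,0,0,0,0,0]
    - [0,0,0,0,0,0]
    - [0,0,0,0,0,0]
    - [0,0,0,0,0,0]
    - [0,0,0,0,0,0]
    - [0,0,0,0,0,0]
    - [0,0,0,0,0,0]
    - [0,0,0,0,0,0]
    - [0,0,0,0,0,0]
    - [0,0,0,0,0,0]

```text
time_s: 18.27
ee_pos: [0.5179, 0.201, 0.0348]
eef_rot: [-1.575, -0.001, -1.751]
force: [-13.0, 2.4, 11.9]
grip_width: 0.0161
```

Call:
step_arm:
  targets:
    - [0,0,0,0,0,0]
    - [0,0,0,0,0,0]
    - [0,0,0,0,0,0]
    - [0,0,0,0,0,0]
    - [0,0,0,0,0,0]
    - [0,0,0,0,0,0]
    - [0,0,0,0,0,0]
    - [0,0,0,0,0,0]

```text
time_s: 19.27
ee_pos: [0.5179, 0.201, 0.0348]
eef_rot: [-1.575, -0.001, -1.751]
force: [-14.6, 3.2, 10.5]
grip_width: 0.0159
```

```bash
python3 look.py 10; python3 rear.py 10; python3 gauge.py 10
```

```text
19.275 [517.94 200.96  34.81] [ -90.26   -0.05 -100.32] [-14.63   3.18  10.47] [0.69 3.08 0.05] 15.905036850301434 e,p 290.75644778338574 473.38970609010937
10 473.38970609010937 [136.34 136.58 136.39 136.57 136.5 ] carriage 14.842517603440115
10 scene (np.float64(15.549131728085973), np.float32(124.83291)) side (np.float64(15.308302683744886), np.float32(209.0421))
```

View pics/s10.png

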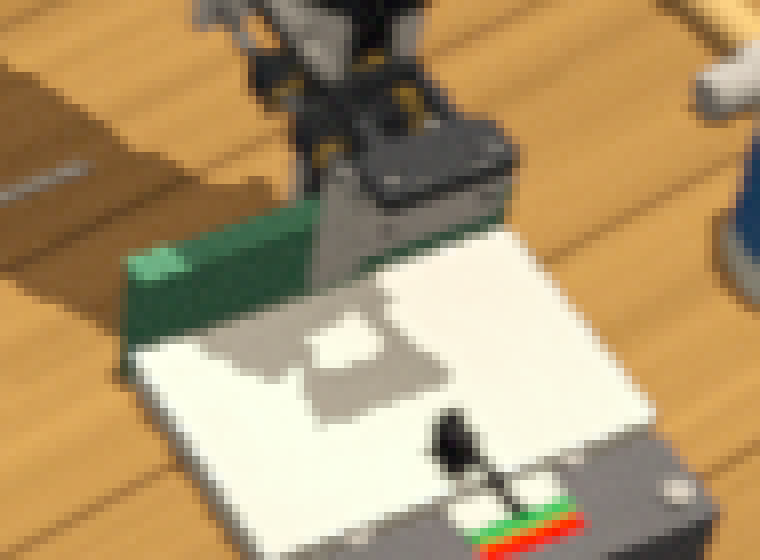

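The pointer tip sits in the green (crop ~(520,515)) and stayed steady for over 4 s. I'm handing in.

```bash
python3 -c "
from station import job
print(job.hand_in())"
```

```text
the job is handed in; nothing more can be done
None
```

I stood the lip on the bench along the board's front edge, pushed the board back to the middle of the green zone, and held it there for about 4 s. I handed in at about 19.4 s, still gripping and pushing.

**Last checks:**
- **Carriage:** about 14.9 mm from the board's rear edge in the wrist view. The scene and side views gave 15.5 and 15.3 mm. The target is 15 mm, and the board never came near the end stop.
- **Steadiness:** the tool moved less than 0.1 mm during the hold.
- **Push:** the wrist read about 15 N along the push direction, which I take to be the spring plus the lip dragging on the bench. The lip was pressing on the bench at about 11 N.
- **Lip position:** it looked flush along the edge, with its left end within 0.5 mm of the board's end. The right end was hidden by the gripper, so I inferred it from the 200 mm lengths. The tool had tilted only 0.26°.
- **Everything else:** comparing the start and pushed scene pictures showed no change to anything else on the bench.

**Readings that disagreed:** before the final 3 mm of push, the rougher readings of the carriage ranged from about 10 to 13.7 mm. They came from the force and from the pointer tip in the pictures. I relied on the rear-edge reading (11.7 mm) because it matched the tool's own travel.

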